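Open the top half of the split cabinet door

TASK

Open the top half of the small cabinet's split door to about a right angle, so that the shelf with the vials can be reached, and leave it standing open. The bottom half must stay shut with its bolt home, and the bottles and the beaker round the cabinet must stay where they stand.

Things in the scene. Friction and masses are not known exactly. Their poses are not given: they have to be found in the camera images.
- upper_leaf (a joint): Opening angle (rad) of the door's top half: blue leaf with clear window, 168 wide, 110 high, 14 thick, z 138 to 248 mm, on the front of a white bench cabinet (200 wide, 130 deep, 250 high). 0 shut, starts shut or slightly ajar, stop at 1.75. Upright hinge at the leaf's left edge seen from the robot; the free edge swings out to the robot. No catch; hinge friction 0.06 N m holds it where left.
- upper_pull (a point): Grip point on the top half's steel pull, an upright round bar, diameter 12, length 80; on the bar's axis, 220 above the bench, 22 below the bar's top, 30 below the cabinet's top, 35 in front of the leaf's face. Axes turn with the leaf: x square to it, into the cabinet when shut; y along it to the hinge; z up. Hinge line at x +42, y +150 mm in these axes. Opening is clockwise seen from above.
- lower_leaf (a joint): Opening angle (rad) of the bottom half of the door: a solid blue leaf of the same width, z = 14 to 134 mm, with a shorter steel pull of the same kind. 0 is shut. Its bolt holds it, with about 0.015 of play.
- lower_bolt (a joint): Travel (m) of the brass barrel bolt on the bottom half's face, 100 mm above the bench at the free right edge: 0 is home in its keeper on the cabinet, 0.03 is fully drawn. Leave it home.
- rinse: Bystander: white plastic bottle, 68 in diameter, 154 high, left of the cabinet. Origin at the centre of its underside.
- amber: Bystander: small brown glass bottle with a pale cap, 53 in diameter, 141 high, right of the cabinet. Origin at the centre of its underside.
- beaker: Bystander: empty glass beaker, 61 in diameter, 70 high, in front of the cabinet; the top half of the door passes over it. Origin at the centre of its underside.

How it is judged:
By the outcome, as a careful person would: the job done as asked, in the order asked, and still so for the second after the job is handed in, with the robot touching nothing.
It also fails if it takes over 40 s, if anything falls off the work surface, if the arm or the gripper's body presses on something with over 40 N, if the wrist force passes 120 N, or if a joint passes its speed limit or range.

ROBOT

A 7-joint arm with a two-finger parallel gripper is mounted at the origin on a cart in front of the work surface, level with it; the furniture and walls round the work are solid. World frame = base frame: x ahead of the robot, y to its left, z up, the work surface at z = 0. Lengths are in m, angles in rad, forces in N, time in s.
With the tool pointing down it reaches from about 0.4 to 0.85 m from the base axis. Payload 10.4 kg.
Tool frame: the origin (TCP) lies between the finger pads; the fingertips stand 19 mm ahead of it and the grasp point (between the pads) is the TCP; z points along the fingers, x is the direction in which the jaws open and shut, and the axes are right-handed (so a half turn about z gives the same grasp; the last joint's range is limited). The gripper opens to 87 mm and grips with 3 to 60 N. Pads are 19 mm wide; open, the fingers measure 117 mm over their backs; the gripper's body (75 mm by 190 mm) begins 51 mm behind the grasp point.
Start: joints at [1.309, 0.332, -0.065, 1.46, 0.022, 1.35, -0.088], TCP at [0.148, -0.607, 0.242] pointing down, gripper open.
Joint ranges: [-2.6, 2.6], [-0.5, 2.12], [-1.47, 1.34], [0.16, 2.42], [-1.27, 4.41], [0.06, 2.06], [-2.6, 2.6]. Speed limits (rad/s): [2.22, 2.22, 2.79, 2.79, 3.14, 3.14, 3.14].

INTERFACE

Orientations are given as a unit quaternion [x, y, z, w].
In Python, from bench import * gives the robot as it stands.
- The arm moves only by the tool step_arm, never from a script. Its argument "commands" is a list of rows, each a list of 6 numbers: the shift along the tool's x, y, z in m, then the turn, a rotation vector about the tool's x, y, z in rad. In form: [[tx, ty, tz, rx, ry, rz], ...]. A call has 1 to 12 rows; each row shifts and turns the commanded pose from where the row before left it, along the tool's axes as they then stand; what a row does not reach is not made up. A row lasts 1/10 s, in which the tool goes at most 50 mm and 8.59 degrees, less where a joint would pass 70% of its speed; a pose out of reach is approached as far as the arm can. A call with a gripper value outside its range is refused whole. "gripper" is the opening, from 0 (shut) to 1 (fully open), set as the call begins (left out, the last holds). The fingers move at their own pace and stop on an object; "grip_force" is the grip in N (left out, the last holds). Time passes only in rows, so rows that do not move let the fingers close. It gives the time, the measured TCP pose, the force and the opening at its end, in the units of the state.
- read_state(): the state, without advancing time (a new reading comes with each control period).
- camera(name): name is "side" or "top"; returns the picture (480x640x3 uint8, red, green, blue); there is no depth.
- get_calibration(name): a dict with "fx", "fy", "cx", "cy" (pixels), "R" (3x3) and "t" (3): a world point X has camera coordinates R X + t. Camera axes: x right, y down, z forward; pixel columns grow to the right and rows downward; lengths in m; the calibration is good to about 2 mm. A picture is of the moment at which its call begins. get_calibration takes no time and is no camera call.
- close_job(): hands the job in, once; it reports no verdict.
The state is a dict: "time": time; "joint_positions": joint angles; "joint_vel": joint speeds; "joint_torque": joint torques, N m; "ee_pos": TCP position; "eef_rot": TCP orientation; "ft_force": force on the tool from outside, world axes, zero at the start; "torque": the same for the moment, N m; "width": finger opening in m.
Only numpy, scipy, OpenCV 4.12 (cv2) and the standard library are available. Lean on these libraries where they do the work, as an engineer would, in place of code of your own. Each camera call takes 0.05 s, during which the arm holds its last target. There are 200 camera calls.

## Working session

There is one attempt and no reset: what is moved stays moved. The work goes in short steps, Python scripts to look and compute and a tool call to move; the robot and the scene stay as the last step left them, time stands still between calls to the robot, and variables do not carry over. Pictures are saved under pics/ and viewed, on a budget of 10 in all, crops included, one or two more only if the job needs it, and the job is handed in when it is done.

Besides the shell and the picture viewer there is one more tool, called as name(argument=value, ...) on one line, values as JSON. step_arm: Moves the arm, as the interface text tells. Its arguments: {"type":"object","properties":{"commands":{"type":"array","items":{"type":"array","items":{"type":"number"}}},"gripper":{"type":"number"},"grip_force":{"type":"number"}},"required":["commands"]}

```bash
ls; mkdir -p pics; python3 - <<'E'
from bench import *
import cv2
for n in("side","top"):
    cv2.imwrite(f"pics/{n}0.png",camera(n)[:,:,::-1]); c=get_calibration(n); print(n,c)
print(read_state())
E
```

```text
pics
side {'fx': 598.1539180432036, 'fy': 598.1539180432036, 'cx': 315.9361629278786, 'cy': 245.06528586397323, 'R': array([[-0.99887098,  0.04742622, -0.00274315],
       [ 0.02049437,  0.37811054, -0.92553358],
       [-0.04285735, -0.92454485, -0.37865561]]), 't': array([0.56525039, 0.10727053, 1.52949526])}
top {'fx': 493.67724416959015, 'fy': 493.67724416959015, 'cx': 327.3645562606337, 'cy': 237.48513572890252, 'R': array([[ 1.01428960e-02, -9.99947104e-01,  1.70625920e-03],
       [-9.91142677e-01, -1.02795145e-02, -1.32402890e-01],
       [ 1.32413426e-01, -3.48197567e-04, -9.91194513e-01]]), 't': array([0.04823275, 0.5755855 , 1.31659745])}
{'time': 0.1, 'joint_positions': array([ 1.30938498,  0.33279948, -0.06467516,  1.46084663,  0.02160858,
        1.3498862 , -0.08850405]), 'joint_vel': array([ 8.45673461e-05, -1.85863996e-03, -1.15432851e-03, -1.97995972e-03,
        1.56220757e-03,  1.92734785e-03,  1.88601518e-03]), 'joint_torque': array([ 2.21925380e-03, -6.24543285e+01,  2.50374607e-02, -3.90719354e+01,
       -6.15228619e-02,  3.64671985e-02, -4.93183086e-05]), 'ee_pos': array([ 0.14774949, -0.60696273,  0.24084427]), 'eef_rot': array([ 7.86301762e-01, -6.17842335e-01, -5.10565627e-04, -3.55423187e-04]), 'ft_force': array([-1.13494898, -0.19099238, -0.11224044]), 'torque': array([-0.01908316,  0.01956336, -0.01535226]), 'width': 0.08699384611575238}
```

View pics/side0.png

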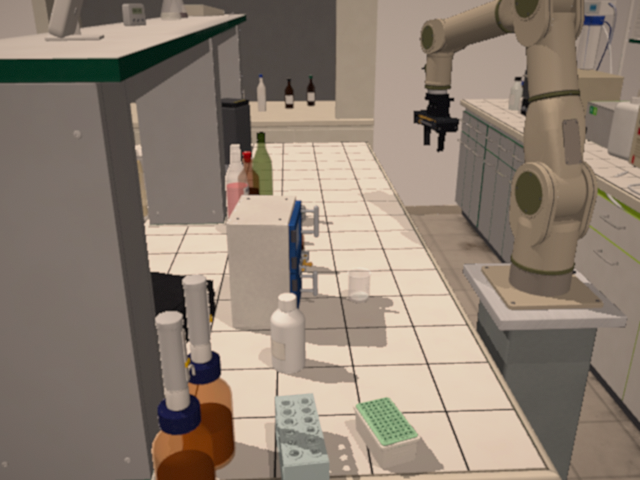

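View pics/top0.png

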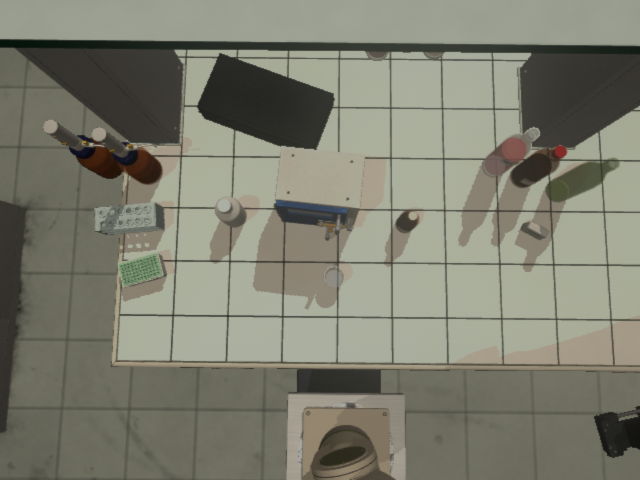

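The side view shows the cabinet at about (228–300, 195–325), with the upper pull near (315, 220), the beaker at (359, 285) and the rinse bottle at (288, 335). In the top view the cabinet top spans (276–365, 148–208), with the beaker at (334, 277) and the amber bottle at (407, 221). I'll zoom in on both.

```bash
python3 - <<'E'
import cv2,numpy as np
t=cv2.imread("pics/top0.png")[140:290,265:365]; s=cv2.imread("pics/side0.png")[185:335,225:325]
cv2.imwrite("pics/crop1.png",np.hstack([cv2.resize(a,None,fx=4,fy=4,interpolation=cv2.INTER_CUBIC) for a in(t,s)]))
E
```

```text
(no output)
```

View pics/crop1.png

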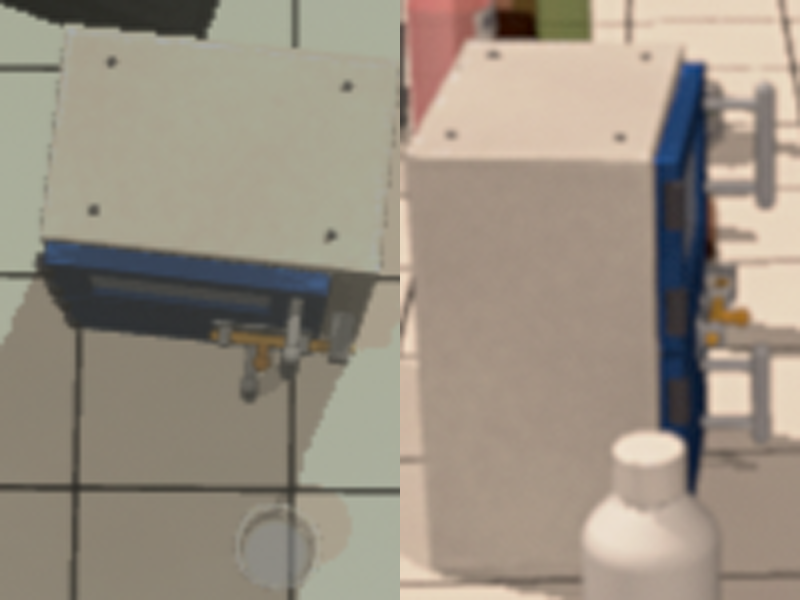

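The crop shows the cabinet top's corners at crop (68,27), (395,62), (378,272) and (45,240). The upper bar is at side crop x 765, rows 85–208, and ends near (290,372) in the top crop. The leaf looks nearly shut.

```bash
cat > h.py <<'E'
from bench import *
import numpy as np
def ray(n,u,v):
    c=get_calibration(n);R=np.array(c["R"]);t=np.array(c["t"])
    return -R.T@t, R.T@np.array([(u-c["cx"])/c["fx"],(v-c["cy"])/c["fy"],1])
def onz(n,u,v,z):
    o,d=ray(n,u,v); return o+d*(z-o[2])/d[2]
def proj(n,X):
    c=get_calibration(n);p=np.array(c["R"])@X+c["t"]
    return np.array([c["fx"]*p[0]/p[2]+c["cx"],c["fy"]*p[1]/p[2]+c["cy"]])
E
python3 - <<'E'
from h import *
np.set_printoptions(precision=4,suppress=True)
T=lambda a,b:(265+a/4-.4,140+b/4-.4)
S=lambda a,b:(225+(a-400)/4-.4,185+b/4-.4)
P=[onz("top",*T(*c),.25) for c in((68,27),(395,62),(378,272),(45,240))]
print("corners BL BR FR FL",np.array(P))
for i in range(4): print(np.linalg.norm(P[i]-P[i-1]),end=" ")
PS=[onz("side",*S(*c),.25) for c in((413,155),(655,158),(684,45))]; print("side BL FL FR",np.array(PS))
e=(P[1]-P[0])+(P[2]-P[3]); print("yaw edge",np.degrees(np.arctan2(e[0],-e[1])))
print("leaf outer-top L,R",onz("top",*T(45,265),.248),onz("top",*T(328,292),.248))
# pull: predicted shut
c=sum(P)/4; yv=-e/np.linalg.norm(e); xv=np.array([-yv[1],yv[0],0]); 
xv=-xv if xv[0]<0 else xv
print("axes",xv,yv,"centre",c)
for z in(.242,.162):
    # side view on z plane
    print("bar z",z,onz("side",*S(765,88 if z>.2 else 205),z))
print("bar end top view",onz("top",*T(290,372),.162),onz("top",*T(294,345),.242))
print("beaker",onz("top",*T(273,547),.035)); print("amber",onz("top",412,216,.141))
print("rinse",onz("top",224,205,.154))
ctr=c+xv*(-.065); 
for f in (.014,.0):
  face=ctr-xv*f
  hinge=face+yv*.084
  g=face-yv*.066-xv*.035; g[2]=.22
  print("pred grip",g,proj("top",g),proj("side",g))
E
```

```text
corners BL BR FR FL [[ 0.7635  0.1649  0.25  ]
 [ 0.7442 -0.0289  0.25  ]
 [ 0.6178 -0.019   0.25  ]
 [ 0.6348  0.1754  0.25  ]]
0.12917162316047767 0.19470514060126737 0.12675798846766484 0.19517870329915343 side BL FL FR [[ 0.7571  0.1674  0.25  ]
 [ 0.6311  0.1789  0.25  ]
 [ 0.6129 -0.0144  0.25  ]]
yaw edge -5.341483272546112
leaf outer-top L,R [0.6203 0.1753 0.248 ] [0.606 0.01  0.248]
axes [ 0.9957 -0.0931 -0.    ] [ 0.0931  0.9957 -0.    ] centre [0.6901 0.0731 0.25  ]
bar z 0.242 [0.5675 0.0445 0.242 ]
bar z 0.162 [0.5668 0.0242 0.162 ]
bar end top view [0.5711 0.03   0.162 ] [0.5755 0.0294 0.242 ]
beaker [0.4689 0.0381 0.035 ]
amber [ 0.6188 -0.1611  0.141 ]
rinse [0.6398 0.3164 0.154 ]
pred grip [0.5704 0.018  0.22  ] [342.6758 229.4566] [314.1167 211.9217]
pred grip [0.5844 0.0167 0.22  ] [343.2582 223.6746] [308.1665 211.8479]
```

```bash
cat >> h.py <<'E'
from scipy.spatial.transform import Rotation as Ro
def cur():
    s=read_state(); X=Ro.from_quat(s["eef_rot"]).as_matrix()
    return np.array(s["ee_pos"]),np.arctan2(X[1,0],X[0,0]),X
def rows(poses,p,psi):
    """poses: list of (pos, yaw of tool x); tool pointing down; prints rows"""
    out=[]
    for q,a in poses:
        d=q-p; c,s=np.cos(psi),np.sin(psi)
        r=[c*d[0]+s*d[1], s*d[0]-c*d[1], -d[2],0,0,-(a-psi)]
        r=[round(v,3)+0 for v in r]; out.append(r)
        p=p+np.array([c*r[0]+s*r[1],s*r[0]-c*r[1],-r[2]]); psi-=r[5]
    return out
def show(o):
    for i in range(0,len(o),12): print(str(o[i:i+12]).replace(" ",""))
E
python3 - <<'E'
from h import *
p,a,X=cur(); n=24; g=np.array([.570,.028,.31]); b=np.radians(84.7)
show(rows([(p+(g-p)*k/n,a+(b-a)*k/n) for k in range(1,n+1)],p,a)); print(X)
E
```

```text
[[np.float64(-0.022),np.float64(-0.023),np.float64(-0.003),0,0,np.float64(-0.117)],[np.float64(-0.018),np.float64(-0.026),np.float64(-0.003),0,0,np.float64(-0.117)],[np.float64(-0.016),np.float64(-0.028),np.float64(-0.003),0,0,np.float64(-0.117)],[np.float64(-0.012),np.float64(-0.029),np.float64(-0.003),0,0,np.float64(-0.117)],[np.float64(-0.009),np.float64(-0.031),np.float64(-0.002),0,0,np.float64(-0.117)],[np.float64(-0.005),np.float64(-0.031),np.float64(-0.003),0,0,np.float64(-0.118)],[np.float64(-0.001),np.float64(-0.032),np.float64(-0.003),0,0,np.float64(-0.117)],[np.float64(0.002),np.float64(-0.031),np.float64(-0.003),0,0,np.float64(-0.117)],[np.float64(0.006),np.float64(-0.031),np.float64(-0.003),0,0,np.float64(-0.117)],[np.float64(0.01),np.float64(-0.031),np.float64(-0.003),0,0,np.float64(-0.117)],[np.float64(0.013),np.float64(-0.029),np.float64(-0.003),0,0,np.float64(-0.117)],[np.float64(0.017),np.float64(-0.027),np.float64(-0.003),0,0,np.float64(-0.117)]]
[[np.float64(0.019),np.float64(-0.025),np.float64(-0.002),0,0,np.float64(-0.117)],[np.float64(0.022),np.float64(-0.023),
[... 298 characters left out ...]
.03),np.float64(-0.01),np.float64(-0.003),0,0,np.float64(-0.117)],[np.float64(0.031),np.float64(-0.007),np.float64(-0.003),0,0,np.float64(-0.117)],[np.float64(0.031),np.float64(-0.003),np.float64(-0.003),0,0,np.float64(-0.117)],[np.float64(0.032),np.float64(0.001),np.float64(-0.003),0,0,np.float64(-0.117)],[np.float64(0.032),np.float64(0.005),np.float64(-0.002),0,0,np.float64(-0.117)],[np.float64(0.03),np.float64(0.008),np.float64(-0.003),0,0,np.float64(-0.117)],[np.float64(0.03),np.float64(0.012),np.float64(-0.003),0,0,np.float64(-0.117)]]
[[ 2.36541176e-01 -9.71621397e-01 -3.63726321e-04]
 [-9.71620672e-01 -2.36541444e-01  1.18983788e-03]
 [-1.24210829e-03  7.19583624e-05 -9.99999226e-01]]
```

step_arm(commands=[[-0.022,-0.023,-0.003,0,0,-0.117],[-0.018,-0.026,-0.003,0,0,-0.117],[-0.016,-0.028,-0.003,0,0,-0.117],[-0.012,-0.029,-0.003,0,0,-0.117],[-0.009,-0.031,-0.002,0,0,-0.117],[-0.005,-0.031,-0.003,0,0,-0.118],[-0.001,-0.032,-0.003,0,0,-0.117],[0.002,-0.031,-0.003,0,0,-0.117],[0.006,-0.031,-0.003,0,0,-0.117],[0.01,-0.031,-0.003,0,0,-0.117],[0.013,-0.029,-0.003,0,0,-0.117],[0.017,-0.027,-0.003,0,0,-0.117]], gripper=1)

```text
time: 1.3
ee_pos: [0.3598, -0.2884, 0.2765]
eef_rot: [0.999, 0.039, -0.0, 0.0]
ft_force: [1.1, -0.1, 0.3]
width: 0.087
```

step_arm(commands=[[0.019,-0.025,-0.002,0,0,-0.117],[0.022,-0.023,-0.003,0,0,-0.117],[0.025,-0.02,-0.003,0,0,-0.117],[0.027,-0.016,-0.003,0,0,-0.118],[0.029,-0.014,-0.003,0,0,-0.117],[0.03,-0.01,-0.003,0,0,-0.117],[0.031,-0.007,-0.003,0,0,-0.117],[0.031,-0.003,-0.003,0,0,-0.117],[0.032,0.001,-0.003,0,0,-0.117],[0.032,0.005,-0.002,0,0,-0.117],[0.03,0.008,-0.003,0,0,-0.117],[0.03,0.012,-0.003,0,0,-0.117],[0,0,0,0,0,0]])

```text
$.commands: bad value
```

13 rows was over the limit, so that call was refused. I'll resend 12.

step_arm(commands=[[0.019,-0.025,-0.002,0,0,-0.117],[0.022,-0.023,-0.003,0,0,-0.117],[0.025,-0.02,-0.003,0,0,-0.117],[0.027,-0.016,-0.003,0,0,-0.118],[0.029,-0.014,-0.003,0,0,-0.117],[0.03,-0.01,-0.003,0,0,-0.117],[0.031,-0.007,-0.003,0,0,-0.117],[0.031,-0.003,-0.003,0,0,-0.117],[0.032,0.001,-0.003,0,0,-0.117],[0.032,0.005,-0.002,0,0,-0.117],[0.03,0.008,-0.003,0,0,-0.117],[0.03,0.012,-0.003,0,0,-0.117]])

```text
time: 2.5
ee_pos: [0.571, 0.0285, 0.3103]
eef_rot: [0.738, 0.675, -0.0, -0.0]
ft_force: [-0.3, 0.5, 0.8]
width: 0.0873
```

```bash
sed -i 's/round(v,3)+0 for/float(round(v,3))+0 for/' h.py; python3 - <<'E'
from h import *
import cv2
s=read_state();print(cur()[:2],s["joint_positions"],s["time"])
im=camera("side")[:,:,::-1]
cv2.imwrite("pics/s1.png",cv2.resize(im[100:320,220:400],None,fx=2.7,fy=2.7,interpolation=cv2.INTER_CUBIC))
for z in (.19,.22,.291,.31): print(z,(proj("side",np.array([*cur()[0][:2],z]))-[220,100])*2.7)
E
```

```text
(array([0.57096666, 0.0284789 , 0.31033133]), np.float64(1.4821949524158682)) [ 0.54768817  0.28354997 -0.83061125  1.46198573  0.20892298  1.48790044
  1.20193597] 2.5
0.19 [252.94035849 340.84881009]
0.22 [252.79504989 308.18510905]
0.291 [252.44150811 228.71298207]
0.31 [252.3445214  206.91148441]
```

View pics/s1.png

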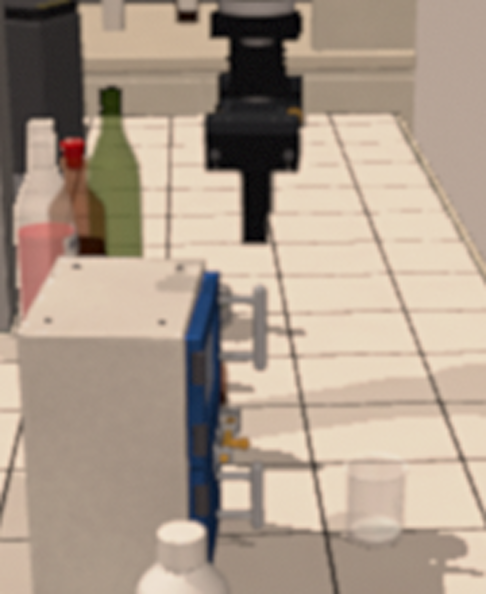

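The side picture shows the fingers directly above the bar: finger centre at column 256, bar at 260, so the bar is about 4 mm nearer the robot. I'll shift by that and descend.

step_arm(commands=[[0,-0.004,0.015,0,0,0],[0,0,0.025,0,0,0],[0,0,0.025,0,0,0],[0,0,0.02,0,0,0],[0,0,0.005,0,0,0],[0,0,0,0,0,0]], gripper=1)

```text
time: 3.15
ee_pos: [0.5662, 0.0279, 0.2201]
eef_rot: [0.739, 0.674, -0.0, -0.0]
ft_force: [-1.0, 0.3, 0.5]
width: 0.0872
```

```bash
python3 - <<'E'
from h import *
import cv2
s=read_state();print(cur()[:2],s["ft_force"],s["width"])
t=cv2.resize(camera("top")[140:290,265:365,::-1],None,fx=4,fy=4,interpolation=cv2.INTER_CUBIC)
S=cv2.resize(camera("side")[150:300,225:325,::-1],None,fx=4,fy=4,interpolation=cv2.INTER_CUBIC)
cv2.imwrite("pics/c2.png",np.hstack([t,S]))
E
```

```text
(array([0.56619966, 0.02793093, 0.22011183]), np.float64(1.4779280409036506)) [-1.03537039  0.3264184   0.52590878] 0.08720549549104392
```

View pics/c2.png

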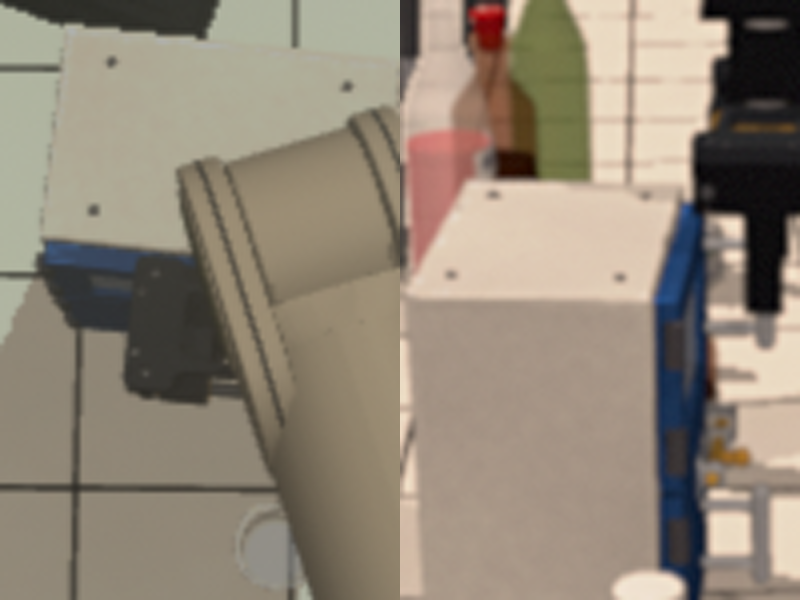

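The fingers straddle the bar (finger at crop columns 748–782, bar at 765), with nothing touching. I'll close with a low force.

step_arm(commands=[[0,0,0,0,0,0],[0,0,0,0,0,0],[0,0,0,0,0,0],[0,0,0,0,0,0],[0,0,0,0,0,0],[0,0,0,0,0,0],[0,0,0,0,0,0],[0,0,0,0,0,0]], gripper=0, grip_force=10)

```text
time: 4.05
ee_pos: [0.5665, 0.028, 0.2205]
eef_rot: [0.739, 0.674, -0.0, 0.0]
ft_force: [-0.2, -0.5, -0.0]
width: 0.031
```

```bash
python3 - <<'E'
from h import *
np.set_printoptions(precision=4,suppress=True)
s=read_state();print(s["ee_pos"],s["ft_force"],s["torque"],s["width"])
p,a,X=cur(); th0=np.radians(5.34)
xv=np.array([np.cos(th0),-np.sin(th0),0]);yv=np.array([np.sin(th0),np.cos(th0),0])
h=p+.042*xv+.15*yv; n=24; P=[]
for k in range(1,n+1):
    t=np.radians(90)*k/n; R=Ro.from_euler("z",-t).as_matrix()
    P.append((h+R@(p-h),a-t))
print(h,P[-1]); show(rows(P,p,a))
E
```

```text
[0.5665 0.028  0.2205] [-0.234  -0.4729 -0.0309] [ 0.0747 -0.1235  0.0303] 0.030997673851697563
[0.6223 0.1735 0.2205] (array([0.4769, 0.2292, 0.2205]), np.float64(-0.0927885998193616))
[[0.003,-0.01,0.0,0.0,0.0,0.065],[0.003,-0.009,0.0,0.0,0.0,0.066],[0.003,-0.01,0.0,0.0,0.0,0.065],[0.003,-0.01,0.0,0.0,0.0,0.066],[0.003,-0.01,0.0,0.0,0.0,0.065],[0.003,-0.009,0.0,0.0,0.0,0.066],[0.003,-0.01,0.0,0.0,0.0,0.065],[0.004,-0.01,0.0,0.0,0.0,0.066],[0.003,-0.01,0.0,0.0,0.0,0.065],[0.003,-0.009,0.0,0.0,0.0,0.065],[0.003,-0.01,0.0,0.0,0.0,0.066],[0.003,-0.01,0.0,0.0,0.0,0.065]]
[[0.003,-0.009,0.0,0.0,0.0,0.066],[0.003,-0.01,0.0,0.0,0.0,0.065],[0.003,-0.01,0.0,0.0,0.0,0.066],[0.003,-0.01,0.0,0.0,0.0,0.065],[0.003,-0.009,0.0,0.0,0.0,0.066],[0.003,-0.01,0.0,0.0,0.0,0.065],[0.003,-0.01,0.0,0.0,0.0,0.066],[0.003,-0.009,0.0,0.0,0.0,0.065],[0.004,-0.01,0.0,0.0,0.0,0.065],[0.003,-0.01,0.0,0.0,0.0,0.066],[0.003,-0.01,0.0,0.0,0.0,0.065],[0.003,-0.009,0.0,0.0,0.0,0.066]]
```

step_arm(commands=[[0,0,0,0,0,0],[0,0,0,0,0,0],[0,0,0,0,0,0],[0,0,0,0,0,0],[0,0,0,0,0,0]])

```text
time: 4.55
ee_pos: [0.567, 0.0319, 0.2206]
eef_rot: [0.738, 0.675, 0.002, -0.001]
ft_force: [4.2, 11.5, -4.9]
width: 0.0117
```

The grip is on the bar (11.7 mm), but the bar sits a few mm further left than I measured. I'll relieve the side load.

step_arm(commands=[[0.003,0,0,0,0,0],[0.003,0,0,0,0,0],[0,0,0,0,0,0],[0,0,0,0,0,0]])

```text
time: 4.95
ee_pos: [0.5669, 0.0322, 0.2205]
eef_rot: [0.74, 0.673, -0.001, 0.001]
ft_force: [-2.7, -4.9, 1.2]
width: 0.0116
```

The load is small now. First 12 rows of the arc.

step_arm(commands=[[0.001,-0.01,0,0,0,0.065],[0.003,-0.01,0,0,0,0.066],[0.003,-0.01,0,0,0,0.065],[0.003,-0.01,0,0,0,0.066],[0.003,-0.01,0,0,0,0.065],[0.003,-0.009,0,0,0,0.066]])

```text
time: 5.55
ee_pos: [0.5153, 0.0665, 0.2206]
eef_rot: [0.857, 0.516, 0.002, -0.001]
ft_force: [10.6, 9.6, -9.7]
width: 0.0117
```

step_arm(commands=[[0.006,-0.009,0,0,0,0.065],[0.005,-0.01,0,0,0,0.066],[0.003,-0.01,0,0,0,0.065],[0.003,-0.009,0,0,0,0.065],[0.003,-0.01,0,0,0,0.066],[0.003,-0.01,0,0,0,0.065]])

```text
time: 6.15
ee_pos: [0.4819, 0.1174, 0.2205]
eef_rot: [0.941, 0.338, -0.0, 0.0]
ft_force: [2.4, 0.7, -2.7]
width: 0.0118
```

```bash
python3 - <<'E'
from h import *
p,a,X=cur(); s=read_state(); print(p,np.degrees(a),"tool-frame force",X.T@s["ft_force"],"torque",s["torque"],s["joint_positions"])
E
```

```text
[0.48190374 0.11740861 0.22054522] 39.50416214762789 tool-frame force [2.2974125  0.98625018 2.66113766] torque [ 0.17421116 -0.83009917 -0.01542319] [ 0.43802545  0.1306149  -0.81752238  1.78797994  0.10059681  1.26560691
  0.28391594]
```

Forces are low. Second half of the arc.

step_arm(commands=[[0.004,-0.009,0,0,0,0.066],[0.003,-0.01,0,0,0,0.065],[0.003,-0.01,0,0,0,0.066],[0.003,-0.01,0,0,0,0.065],[0.003,-0.009,0,0,0,0.066],[0.003,-0.01,0,0,0,0.065]])

```text
time: 6.75
ee_pos: [0.4702, 0.1767, 0.2206]
eef_rot: [0.989, 0.148, 0.001, 0.0]
ft_force: [8.2, -0.2, -6.2]
width: 0.0115
```

step_arm(commands=[[0.004,-0.01,0,0,0,0.066],[0.003,-0.009,0,0,0,0.065],[0.003,-0.01,0,0,0,0.065],[0.003,-0.01,0,0,0,0.066],[0.003,-0.01,0,0,0,0.065],[0.003,-0.009,0,0,0,0.066]])

```text
time: 7.35
ee_pos: [0.4818, 0.2358, 0.2206]
eef_rot: [0.999, -0.049, 0.001, 0.001]
ft_force: [8.2, -2.7, -1.4]
width: 0.0109
```

```bash
python3 - <<'E'
from h import *
import cv2
p,a,X=cur(); s=read_state(); print(p,np.degrees(a),"tool-frame force",X.T@s["ft_force"],s["joint_positions"])
h=np.array([.6245,.178]); r=p[:2]-h
r0=np.array([.567,.032])-h
print("door angle",np.degrees(np.arctan2(r0[1],r0[0])-np.arctan2(r[1],r[0]))%360,np.linalg.norm(r),np.hypot(.042,.15))
cv2.imwrite("pics/t3.png",cv2.resize(camera("top")[120:330,180:440,::-1],None,fx=2.5,fy=2.5,interpolation=cv2.INTER_CUBIC))
E
```

```text
[0.48183426 0.23576584 0.22057815] -5.60415359464743 tool-frame force [8.44708947 1.90869469 1.42247286] [ 0.1722618   0.2378774  -0.81318652  1.69274338  0.18208828  1.28686924
 -0.77576176]
door angle 90.5469063467225 0.15391687845772276 0.15576905982896602
```

View pics/t3.png

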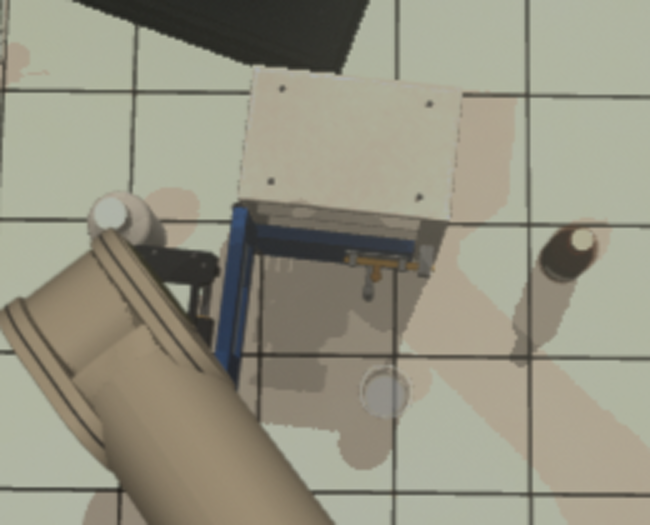

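The top view shows the leaf standing square to the cabinet (edge from (240,205) to (228,380)), with the lower leaf shut, its bolt in place, and the beaker and bottles unmoved. I'll relieve the pull, release and lift.

step_arm(commands=[[0.003,0,0,0,0,0],[0.001,0,0,0,0,0],[0,0,0,0,0,0]])

```text
time: 7.7
ee_pos: [0.4827, 0.2374, 0.2205]
eef_rot: [0.999, -0.046, -0.001, -0.0]
ft_force: [-5.7, 2.0, 1.7]
width: 0.0118
```

step_arm(commands=[[0,0,0,0,0,0],[0,0,0,0,0,0],[0,0,0,0,0,0],[0,0,0,0,0,0],[0,0,0,0,0,0],[0,0,0,0,0,0],[0,0,0,0,0,0],[0,0,0,0,0,0]], gripper=0.6)

```text
time: 8.5
ee_pos: [0.4841, 0.2365, 0.2205]
eef_rot: [0.999, -0.046, 0.0, 0.0]
ft_force: [-0.0, -0.2, -0.4]
width: 0.0517
```

Released with zero force. I'll lift straight up, then back off to the robot's right and rear.

step_arm(commands=[[0,0,-0.01,0,0,0],[0,0,-0.02,0,0,0],[0,0,-0.03,0,0,0],[0,0,-0.03,0,0,0],[0,0,-0.03,0,0,0],[-0.02,0,-0.02,0,0,0],[-0.03,0,0,0,0,0],[-0.03,0,0,0,0,0],[-0.02,0,0,0,0,0],[0,0,0,0,0,0]])

```text
time: 9.5
ee_pos: [0.3823, 0.247, 0.3619]
eef_rot: [0.999, -0.045, 0.001, 0.0]
ft_force: [0.5, 1.2, -0.1]
width: 0.0523
```

```bash
python3 - <<'E'
from h import *
import cv2
s=read_state(); print(s["ee_pos"],s["ft_force"],s["time"])
t=cv2.resize(camera("top")[130:300,200:430,::-1],(400,296)); S=cv2.resize(camera("side")[170:390,210:400,::-1],(400,463))
T=camera("top")[:,:,::-1]
o=np.zeros((463,800,3),np.uint8); o[:296,:400]=t; o[:,400:]=S
cv2.imwrite("pics/c4.png",o)
E
```

```text
[0.38234089 0.24702644 0.36186323] [ 0.52187046  1.24535027 -0.050347  ] 9.5
```

View pics/c4.png

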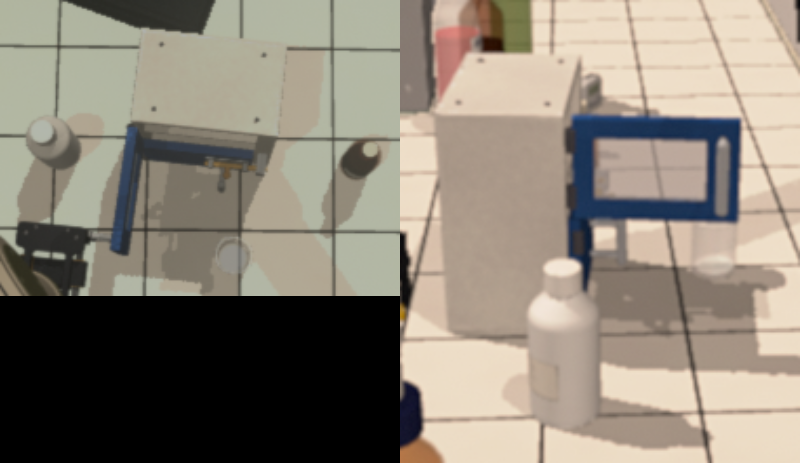

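The leaf stands open and free of the gripper. In the top crop, its top edge runs from (131,127) to (120,250), 5° off vertical. The cabinet front is about 4–5° off horizontal, so the leaf is at about 90°. The lower leaf, bolt, beaker and both bottles are unchanged, so I'll hand in.

```bash
python3 -c "
from bench import *
print(close_job())"
```

```text
the job is handed in; nothing more can be done
None
```

The top half of the door is open to about 90° and standing free, and the job is handed in at about 9.7 s of the 40 s allowed. I gripped the upper pull from above with 10 N, swung it round the hinge, let go and lifted clear.

- **Door angle:** the arm's own position before release gave 90.5°. The last top view shows the leaf square to the cabinet to within a degree or two.
- **Lower half and bystanders:** by eye in the last pictures, the bottom leaf is shut with its bolt home. The rinse bottle, amber bottle and beaker stand where they did. I did not measure these numerically.
- **Forces:** the highest wrist force reported at the end of a move was about 17 N during the swing. It read close to zero after release.
- **Disagreement:** the bar was 4–5 mm further left than I had measured. This caused about a 13 N force as the gripper closed, which I corrected before and during the swing.
- **Refused call:** one move call was refused for having too many rows, and I resent it.

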